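# Post the small empty tin through the refill tote's flap

## Robot

A 6-joint arm with a two-finger parallel gripper is mounted at the origin on the work surface. World frame = base frame: x ahead of the robot, y to its left, z up, the work surface at z = 0. Lengths are in mm, angles in rad, forces in N, time in s.
With the tool pointing down it reaches from about 275 to 825 mm from the base axis. Payload 4.9 kg.
Tool frame: the origin (TCP) lies at the very end of the fingers, on their centre line; the grasp point (between the pads) lies 19 mm behind it; z points along the fingers, y is the direction in which the jaws open and shut (so a half turn about z gives the same grasp; the last joint's range is limited). The gripper opens to 85 mm and grips with 20 to 120 N. Pads are 22 mm wide; open, the fingers measure 114 mm over their backs; the gripper's body (76 mm by 85 mm) begins 54 mm behind the grasp point. The pads swing forward as they close: fully open they stand 13 mm farther back than shut.
Start: joints at [-1.3, 0.326, -0.193, 1.052, 0, 1.437], TCP at [216.622, -505.562, 231.281] pointing down, gripper open.
Joint ranges: [-2.65, 2.65], [-0.97, 1.79], [-1.3, 1.35], [-1.93, 2.1], [-1.47, 1.37], [-3.14, 3.14]. Speed limits (rad/s): [2.57, 2.57, 3.14, 3.14, 3.14, 3.14].

## Interface

Orientations are given as a unit quaternion [w, x, y, z].
In Python, from cell import * gives the robot as it stands.
- The arm moves only by the tool jog_arm, never from a script. Its argument "deltas" is a list of rows, each a list of 7 numbers: the turn, a rotation vector about the tool's x, y, z in degrees, then the shift along the tool's x, y, z in cm, then the closure, from -1 (fully open) to 1 (shut). In form: [[ax, ay, az, dx, dy, dz, grip], ...]. A call has exactly 8 rows; each row shifts and turns the commanded pose from where the row before left it, along the tool's axes as they then stand; what a row does not reach is not made up. A row lasts 1/8 s, in which the tool goes at most 62.5 mm and 10.7 degrees, less where a joint would pass 70% of its speed; a pose out of reach is approached as far as the arm can. A call is refused whole if a number of a shift passes 6.25 or a number of a turn 10.7, either way. A call with a gripper value outside its range is refused whole. The fingers move at their own pace and stop on an object; "force" is the grip in N (left out, the last holds). Time passes only in rows, so rows that do not move let the fingers close, or fill a call up. It gives the time, the measured TCP pose, the force and the opening at its end, in the units of the state.
- read_state(): the state, without advancing time (a new reading comes with each control period).
- get_image(name): name is "scene" or "top" or "wrist"; returns a dict with "img" (420x560x3 uint8, red, green, blue), "K" (3x3 intrinsics, pixels), "T" (4x4, takes a point from camera to world coordinates). Camera axes: x right, y down, z forward; pixel columns grow to the right and rows downward; lengths in mm; the calibration is good to about 2 mm. A picture is of the moment at which its call begins. There is no depth.
- close_job(): hands the job in, once; it reports no verdict.
The state is a dict: "clock": time; "joints": joint angles; "joint_vel": joint speeds; "tau": joint torques, N m; "tcp_pos": TCP position; "ee_rot": TCP orientation; "force": force on the tool from outside, world axes, zero at the start; "moment": the same for the moment, N m; "grip_width": finger opening in mm.
Only numpy, scipy, OpenCV 4.12 (cv2) and the standard library are available. Lean on these libraries where they do the work, as an engineer would, in place of code of your own. Each camera call takes 0.05 s, during which the arm holds its last target.

## Task

Return the small lidded steel tin, the one standing in the middle of the turntable, for refilling: push it through the sprung flap in the front of the closed grey tote, so that it ends up lying inside and the flap swings shut behind it. Leave the longer tin on the counter where it is.

Things in the scene. Friction and masses are not known exactly. Their poses are not given: they have to be found in the camera images.
- small_tin: Closed steel tin with a flat lid, 90 (x) x 46 (y) x 32 mm high, about 0.22 kg, upright in the middle of the turntable (aluminium platter 310 mm across, top 30 mm above the counter, turns stiffly), among four white ramekins 68 mm across, 42 mm high, centred 117 mm from the middle. Origin: centre of its underside; x along its length, z up; ends alike.
- mouth (a point): Middle of the lower edge of the opening (100 wide, 55 mm high) in the fixed grey tote's front wall, 120 mm above the counter, on its outer face. x points level into the tote (push this way), z up. A flat, smooth sill 110 mm wide, level with this point, juts out 107 mm in front (x -107 to 0) and ends 4 mm inside; past it the tin tips and drops 116 mm to the floor of the tote, 220 (x) by 200 mm.
- flap (a joint): Steel flap, 96 x 53 mm, just inside the opening, hinged at its top edge 55 mm above the sill. 0 = shut, grows in rad as it swings into the tote (only way), stop 1.45; a weak spring (under 1 N at its lower edge) shuts it. The tin on the sill lifts it to about 1.2. The tote's clear lid stays shut, top 73 mm above the sill: the flap is the only way in. The half-open tote at the side plays no part.
- long_tin: Longer lidded tin of the same steel, 150 (x) x 60 (y) x 45 mm high, on the counter beyond the gap between the turntable and the tote. Not to be moved. Origin: centre of its underside, x along its length, z up.
Not all that is in view belongs to the job. Leave any turquoise or yellow look-alike of the small_tin alone.

How it is judged:
By the outcome, as a careful person would: the job done as asked, in the order asked, and still so for the second after the job is handed in, with the robot touching nothing.
It also fails if it takes over 54 s, if anything falls off the work surface, if the arm or the gripper's body presses on something with over 40 N, if the wrist force passes 120 N, or if a joint passes its speed limit or range.

## Working session

There is one attempt and no reset: what is moved stays moved. The work goes in short steps, Python scripts to look and compute and a tool call to move; the robot and the scene stay as the last step left them, time stands still between calls to the robot, and variables do not carry over. Pictures are saved under pics/ and viewed, and the job is handed in when it is done.

Besides the shell and the picture viewer there is one more tool, called after "Request:" as name(argument=value, ...), one argument or row to a line, values as JSON. jog_arm: Moves the arm, as the interface text tells. Its arguments: {"type":"object","properties":{"deltas":{"type":"array","items":{"type":"array","items":{"type":"number"}}},"force":{"type":"number"}},"required":["deltas"]}

```bash
mkdir -p pics; ls; python3 - <<'E'
from cell import *
import cv2,numpy as np
for n in ["scene","top","wrist"]:
    r=get_image(n); cv2.imwrite(f"pics/{n}0.png",r["img"][:,:,::-1]); np.savez(f"{n}0.npz",**r); print(n,r["K"].tolist(),np.round(r["T"],3).tolist())
print(read_state())
E
```

```text
pics
scene [[420.4630851439643, 0.0, 288.11776213378226], [0.0, 420.4630851439643, 207.45226284886203], [0.0, 0.0, 1.0]] [[-0.582, 0.654, -0.482, 972.934], [0.813, 0.461, -0.356, 586.48], [-0.01, -0.599, -0.8, 1063.159], [0.0, 0.0, 0.0, 1.0]]
top [[398.6193773171391, 0.0, 286.7867334038989], [0.0, 398.6193773171391, 207.54022229756578], [0.0, 0.0, 1.0]] [[0.001, -0.986, 0.167, 255.783], [-1.0, 0.002, 0.017, 174.851], [-0.017, -0.167, -0.986, 1147.014], [0.0, 0.0, 0.0, 1.0]]
wrist [[344.3795150291334, 0.0, 284.30737717399467], [0.0, 344.3795150291334, 212.27705738060172], [0.0, 0.0, 1.0]] [[0.394, -0.887, -0.242, 280.334], [-0.919, -0.38, -0.102, -480.308], [-0.001, 0.263, -0.965, 374.172], [0.0, 0.0, 0.0, 1.0]]
{'clock': 0.15, 'joints': array([-1.30020997e+00,  3.26773706e-01, -1.93356674e-01,  1.05199291e+00,
        2.24245054e-05,  1.43661048e+00]), 'joint_vel': array([ 0.00072976, -0.00153863,  0.00257352,  0.00032528, -0.0005872 ,
       -0.00030826]), 'tau': array([ 1.90693713e-04, -4.43705034e+01,  2.62663990e+01,  1.04760929e-02,
       -1.68730016e-04, -7.77378119e-06]), 'tcp_pos': array([ 216.50060387, -505.1180005 ,  230.68072652]), 'ee_rot': array([-6.62704712e-04,  9.79589529e-01,  2.01007251e-01, -3.40284584e-05]), 'force': array([0.14836684, 0.5224974 , 0.8838783 ]), 'moment': array([ 0.01272593, -0.02770862, -0.00797802]), 'grip_width': 85.32814619712458}
```

View pics/scene0.png

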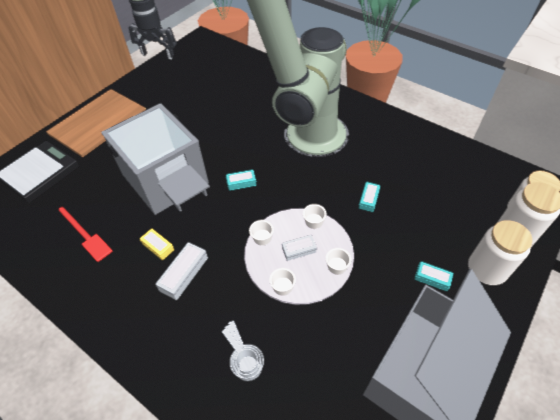

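View pics/top0.png

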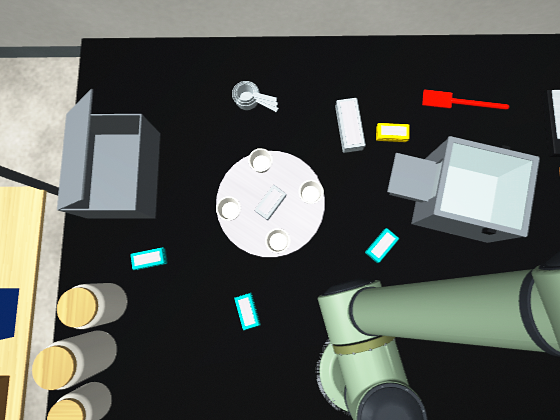

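View pics/wrist0.png

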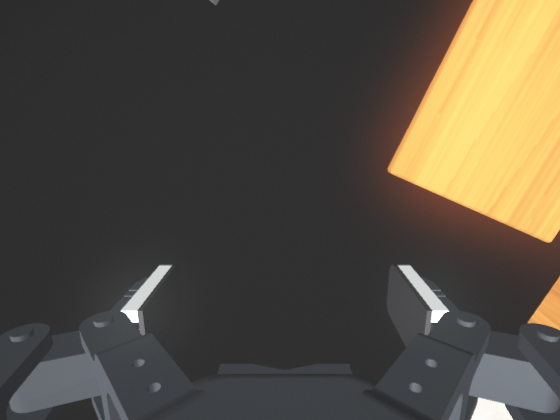

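The top view shows the small tin at about (270,202) on the platter. The tote is at about (485,190) with its sill at (413,177), and the long tin is at (350,125). I'll zoom in to measure.

```bash
python3 - <<'E'
import cv2
a=cv2.imread("pics/top0.png"); s=cv2.imread("pics/scene0.png")
cv2.imwrite("pics/c1.png",cv2.resize(a[145:260,210:330],None,fx=5,fy=5,interpolation=cv2.INTER_CUBIC))
cv2.imwrite("pics/c2.png",cv2.resize(a[90:250,330:545],None,fx=3.7,fy=3.7,interpolation=cv2.INTER_CUBIC))
cv2.imwrite("pics/c3.png",cv2.resize(s[95:305,95:365],None,fx=2.8,fy=2.8,interpolation=cv2.INTER_CUBIC))
E
```

```text
(no output)
```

View pics/c1.png

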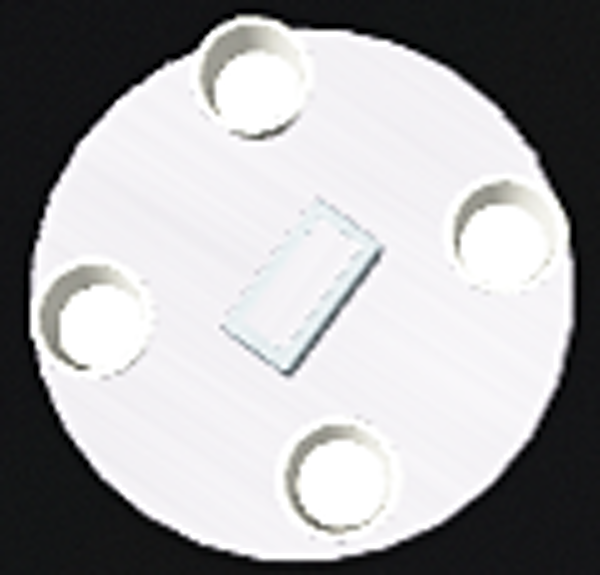

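View pics/c2.png

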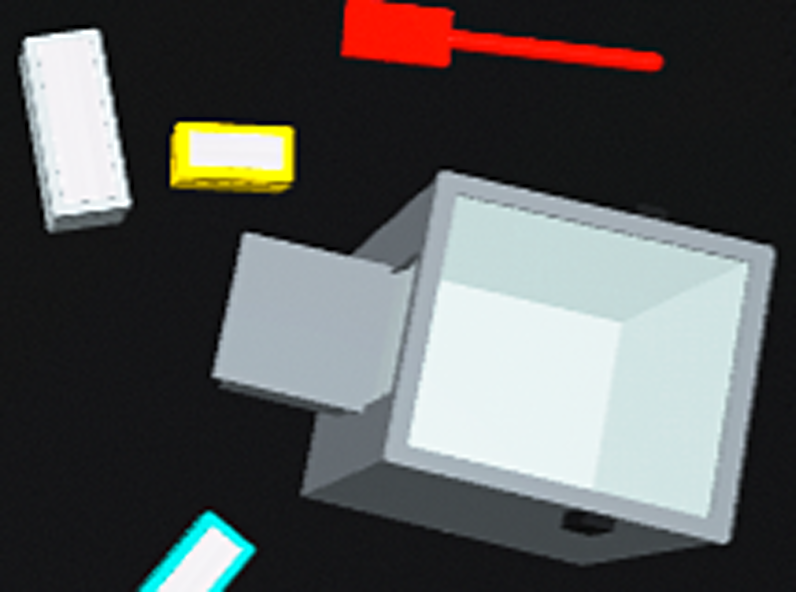

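View pics/c3.png

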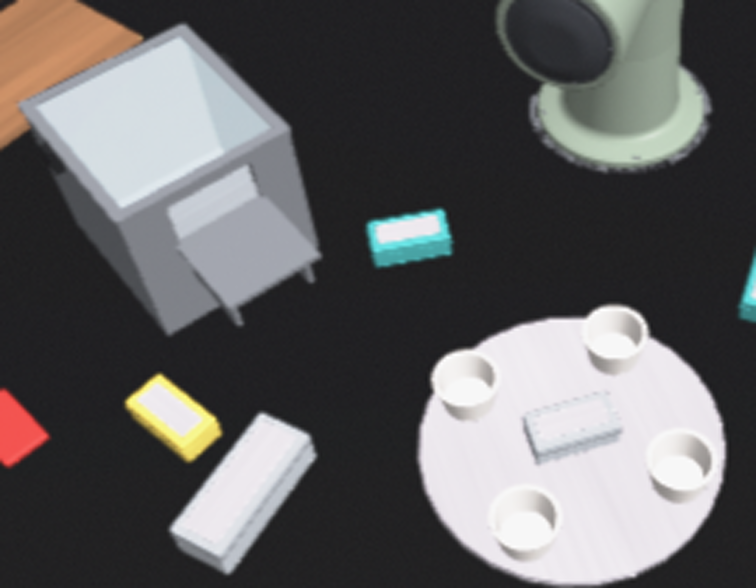

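```bash
cat > h.py <<'E'
import numpy as np
def ld(n): 
    r=np.load(n+"0.npz"); return r["K"],r["T"]
def ray(n,uv,z):
    K,T=ld(n); d=T[:3,:3]@np.linalg.inv(K)@np.array([uv[0],uv[1],1.]); o=T[:3,3]; return (o+d*(z-o[2])/d[2])
def proj(n,p):
    K,T=ld(n); q=T[:3,:3].T@(np.asarray(p,float)-T[:3,3]); q=K@q; return q[:2]/q[2]
E
python3 - <<'E'
from h import *
f=lambda L,s,o:[((x+.5)/s-.5+o[0],(y+.5)/s-.5+o[1]) for x,y in L]
np.set_printoptions(precision=1,suppress=True)
def show(nm,n,L,s,o,z):
    P=np.array([ray(n,u,z)[:2] for u in f(L,s,o)]); print(nm,n,P.tolist() and np.round(P,1).tolist(),"c",P.mean(0),"edges",[ (round(float(np.hypot(*d)),1),round(float(np.degrees(np.arctan2(d[1],d[0]))),1)) for d in np.roll(P,-1,0)-P])
show("tin","top",[(320,198),(382,248),(290,375),(222,327)],5,(210,145),62)
show("tin","scene",[(525,425),(608,393),(622,430),(537,452)],2.8,(95,95),62)
show("sill","top",[(244,234),(213,378),(362,412),(405,272)],3.7,(330,90),120)
show("sill","scene",[(177,247),(250,197),(321,256),(238,308)],2.8,(95,95),120)
show("rim","top",[(442,171),(775,247),(728,543),(385,460)],3.7,(330,90),193)
show("rim","scene",[(20,104),(183,24),(292,128),(122,214)],2.8,(95,95),193)
show("ram","top",[(254,78),(507,236),(340,478),(95,320)],5,(210,145),72)
show("long","top",[(22,38),(102,29),(131,208),(49,222)],3.7,(330,90),45)
show("long","scene",[(263,413),(316,443),(228,572),(172,526)],2.8,(95,95),45)
E
```

```text
tin top [[505.2, 230.3], [476.6, 195.6], [405.5, 246.1], [432.3, 284.0]] c [454.9 239. ] edges [(44.9, -129.5), (87.2, 144.6), (46.4, 54.7), (90.5, -36.4)]
tin scene [[489.2, 207.0], [410.1, 253.3], [438.4, 288.8], [507.3, 234.8]] c [461.3 246. ] edges [(91.6, 149.7), (45.4, 51.4), (87.6, -38.1), (33.2, -123.2)]
sill top [[576.3, -97.1], [470.5, -70.6], [445.8, -174.1], [547.6, -210.5]] c [ 510.1 -138.1] edges [(109.0, 165.9), (106.4, -103.4), (108.0, -19.7), (116.9, 75.8)]
sill scene [[551.9, -198.4], [456.0, -185.5], [473.8, -66.1], [573.1, -88.8]] c [ 513.7 -134.7] edges [(96.8, 172.3), (120.7, 81.5), (101.9, -12.9), (111.7, -100.9)]
rim top [[596.8, -212.2], [543.0, -428.0], [346.3, -377.8], [400.6, -162.3]] c [ 471.7 -295.1] edges [(222.4, -104.0), (203.0, 165.7), (222.2, 75.9), (202.5, -14.3)]
rim scene [[540.4, -423.6], [346.4, -376.0], [399.2, -158.5], [585.9, -213.9]] c [ 468. -293.] edges [(199.8, 166.2), (223.8, 76.3), (194.7, -16.5), (214.6, -102.2)]
ram top [[571.7, 267.1], [481.1, 126.7], [348.0, 218.0], [434.7, 352.8]] c [458.9 241.1] edges [(167.1, -122.8), (161.4, 145.6), (160.3, 57.2), (161.5, -32.0)]
long top [[761.6, 50.9], [768.8, -12.5], [621.0, -30.7], [610.0, 33.0]] c [690.4  10.2] edges [(63.8, -83.6), (148.9, -173.0), (64.6, 99.8), (152.7, 6.7)]
long scene [[623.8, -26.2], [618.9, 42.0], [770.1, 68.9], [767.1, -8.6]] c [695.   19.1] edges [(68.4, 94.1), (153.5, 10.1), (77.6, -92.2), (144.4, -173.0)]
```

The two views agree:

| Item | Position | Yaw |
|---|---|---|
| Tin | about (456,240) | −36° |
| Mouth | about (498,−187,120) | −104.2° |

Next I move the arm over the turntable.

Request:
jog_arm(
  deltas=[
    [0, 0, 0, 3.2, -3.7, -0.8, -1],
    [0, 0, 0, 3.2, -3.7, -0.8, -1],
    [0, 0, 0, 3.2, -3.7, -0.8, -1],
    [0, 0, 0, 3.2, -3.7, -0.8, -1],
    [0, 0, 0, 3.2, -3.7, 0, -1],
    [0, 0, 0, 3.2, -3.7, 0, -1],
    [0, 0, 0, 3.2, -3.7, 0, -1],
    [0, 0, 0, 3.2, -3.7, 0, -1],
  ],
)

```text
clock: 1.15
tcp_pos: [335.5, -131.2, 263.3]
ee_rot: [0.0, 0.98, 0.201, 0.0]
force: [-0.0, -0.3, -0.3]
grip_width: 85.1
```

Request:
jog_arm(
  deltas=[
    [0, 0, 0, 3.2, -3.7, 0, -1],
    [0, 0, 0, 3.2, -3.7, 0, -1],
    [0, 0, 0, 3.2, -3.7, 0, -1],
    [0, 0, 0, 3.2, -3.7, 0, -1],
    [0, 0, 0, 3.2, -3.7, 0, -1],
    [0, 0, 0, 3.2, -3.7, 0, -1],
    [0, 0, 0, 3.2, -3.7, 0, -1],
    [0, 0, 0, 3.2, -3.7, 0, -1],
  ],
)

```text
clock: 2.15
tcp_pos: [454.2, 241.9, 263.1]
ee_rot: [0.0, 0.98, 0.201, -0.0]
force: [0.3, -0.8, 0.5]
grip_width: 85.6
```

Request:
jog_arm(
  deltas=[
    [0, 0, -10, 0, 0, 0, -1],
    [0, 0, -10, 0, 0, 0, -1],
    [0, 0, -10, 0, 0, 0, -1],
    [0, 0, -10, 0, 0, 0, -1],
    [0, 0, -10, 0, 0, 0, -1],
    [0, 0, -10, 0, 0, 0, -1],
    [0, 0, -10, 0, 0, 0, -1],
    [0, 0, -10, 0, 0, 0, -1],
  ],
)

```text
clock: 3.15
tcp_pos: [453.8, 240.1, 263.0]
ee_rot: [-0.0, 0.619, 0.785, -0.0]
force: [-0.4, 0.1, -0.6]
grip_width: 85.8
```

Request:
jog_arm(
  deltas=[
    [0, 0, -10, 0, 0, 0, -1],
    [0, 0, -10, 0, 0, 0, -1],
    [0, 0, -10, 0, 0, 0, -1],
    [0, 0, -10, 0, 0, 0, -1],
    [0, 0, -0.5, 0, 0, 1, -1],
    [0, 0, 0, 0, 0, 2, -1],
    [0, 0, 0, 0, 0, 2, -1],
    [0, 0, 0, 0, 0, 0, -1],
  ],
)

```text
clock: 4.15
tcp_pos: [452.6, 239.7, 211.3]
ee_rot: [-0.002, 0.313, 0.95, -0.001]
force: [-0.1, -0.5, -0.1]
grip_width: 85.4
```

```bash
cat > st.py <<'E'
from cell import *
import numpy as np
from scipy.spatial.transform import Rotation as R
def st():
    s=read_state(); q=s["ee_rot"]; M=R.from_quat([q[1],q[2],q[3],q[0]]).as_matrix()
    print("t",round(s["clock"],2),"tcp",np.round(s["tcp_pos"],1),"j",np.round(s["joints"],2),"F",np.round(s["force"],1),"w",round(s["grip_width"],1))
    print("x",np.round(M[:,0],3),"yaw y",round(np.degrees(np.arctan2(M[1,1],M[0,1])),1),"z",np.round(M[:,2],3)); return s,M
def to(M,s,p): print("tool delta cm",np.round(M.T@(np.array(p)-s["tcp_pos"])/10,2))
E
python3 - <<'E'
from st import *
import cv2
s,M=st()
r=get_image("wrist"); cv2.imwrite("pics/w1.png",r["img"][:,:,::-1]); np.savez("w1.npz",**r)
to(M,s,[456,240,150])
E
```

```text
t 4.15 tcp [452.6 239.7 211.3] j [ 0.34  0.27 -0.32  0.98  0.    0.98] F [-0.1 -0.5 -0.1] w 85.4
x [-0.805  0.594  0.002] yaw y 53.6 z [-0.004 -0.001 -1.   ]
tool delta cm [-0.27  0.25  6.13]
```

View pics/w1.png

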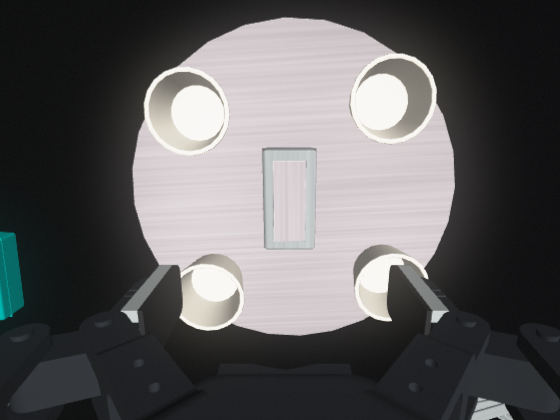

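The wrist view shows the tin at corners of about (263,149), (316,149), (314,248) and (265,248), square to the jaws. I'll check its centre.

```bash
python3 - <<'E'
from st import *
r=np.load("w1.npz");K,T=r["K"],r["T"]
P=[]
for u in [(263.5,149),(315.5,149),(314,248),(265.5,248)]:
    d=T[:3,:3]@np.linalg.inv(K)@np.array([*u,1.]);o=T[:3,3];P.append((o+d*(62-o[2])/d[2])[:2])
P=np.array(P);print(P.round(1),P.mean(0).round(1),np.degrees(np.arctan2(*(P[0]-P[3])[::-1])),np.linalg.norm(P[0]-P[3]),np.linalg.norm(P[0]-P[1]))
s,M=st(); c=P.mean(0); to(M,s,[c[0],c[1],100]); to(M,s,[456,240,33])
E
```

```text
[[410.7 248.9]
 [436.6 284. ]
 [508.3 232. ]
 [482.2 196.6]] [459.4 240.3] 143.83149337268853 88.62228748054552 43.659489221853526
t 4.2 tcp [453.3 240.  212.5] j [ 0.34  0.27 -0.32  0.98  0.    0.98] F [1.1 0.3 0.7] w 85.4
x [-0.805  0.593  0.001] yaw y 53.6 z [-0.002 -0.001 -1.   ]
tool delta cm [-0.48  0.41 11.24]
tool delta cm [-0.23  0.19 17.94]
```

Request:
jog_arm(
  deltas=[
    [0, 0, 0, -0.4, 0.3, 2, -1],
    [0, 0, 0, 0, 0, 4, -1],
    [0, 0, 0, 0, 0, 4, -1],
    [0, 0, 0, 0, 0, 3, -1],
    [0, 0, 0, 0, 0, 2, -1],
    [0, 0, 0, 0, 0, 1.5, -1],
    [0, 0, 0, 0, 0, 1, -1],
    [0, 0, 0, 0, 0, 0, -1],
  ],
)

```text
clock: 5.2
tcp_pos: [459.0, 240.3, 38.1]
ee_rot: [-0.0, 0.312, 0.95, -0.0]
force: [-0.2, 0.0, 0.7]
grip_width: 85.4
```

```bash
python3 - <<'E'
from st import *
import cv2
s,M=st()
r=get_image("wrist"); cv2.imwrite("pics/w2.png",r["img"][:,:,::-1])
to(M,s,[458,240.5,33])
E
```

```text
t 5.2 tcp [459.  240.3  38.1] j [ 0.34  0.49 -0.52  0.57  0.    0.97] F [-0.2  0.   0.7] w 85.4
x [-0.806  0.592  0.   ] yaw y 53.7 z [-0. -0. -1.]
tool delta cm [ 0.1  -0.04  0.51]
```

View pics/w2.png

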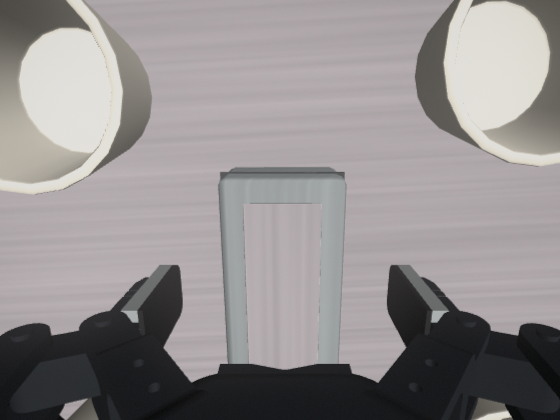

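The tin's middle is at column 282 and the jaws' middle is at 284, so it is centred. Now I lower and grip.

Request:
jog_arm(
  deltas=[
    [0, 0, 0, 0, 0, 0.4, -1],
    [0, 0, 0, 0, 0, 0, -0.3],
    [0, 0, 0, 0, 0, 0, 0.2],
    [0, 0, 0, 0, 0, 0, 0.6],
    [0, 0, 0, 0, 0, 0, 1],
    [0, 0, 0, 0, 0, 0, 1],
    [0, 0, 0, 0, 0, 0, 1],
    [0, 0, 0, 0, 0, 0, 1],
  ],
  force=50,
)

```text
clock: 6.25
tcp_pos: [459.4, 240.4, 34.7]
ee_rot: [0.0, 0.312, 0.95, 0.0]
force: [-0.9, 0.2, 6.1]
grip_width: 44.9
```

Request:
jog_arm(
  deltas=[
    [0, 0, 0, 0, 0, -1, 1],
    [0, 0, 0, 0, 0, -2, 1],
    [0, 0, 0, 0, 0, -3, 1],
    [0, 0, 0, 0, 0, -4, 1],
    [0, 0, 0, 0, 0, -5, 1],
    [0, 0, 0, 0, 0, -3, 1],
    [0, 0, 0, 0, 0, 0, 1],
    [0, 0, 0, 0, 0, 0, 1],
  ],
)

```text
clock: 7.25
tcp_pos: [458.2, 240.0, 213.2]
ee_rot: [-0.001, 0.312, 0.95, -0.001]
force: [0.6, -0.5, -2.8]
grip_width: 44.9
```

```bash
python3 - <<'E'
from st import *
import cv2
s,M=st()
a=get_image("wrist")["img"];b=get_image("scene")["img"]
cv2.imwrite("pics/w3.png",cv2.resize(np.hstack([a,b])[:,:,::-1],(800,300)))
E
```

```text
t 7.25 tcp [458.2 240.  213.2] j [ 0.34  0.28 -0.3   0.99 -0.    0.97] F [ 0.6 -0.5 -2.8] w 44.9
x [-0.806  0.592  0.001] yaw y 53.7 z [-0.002 -0.001 -1.   ]
```

View pics/w3.png

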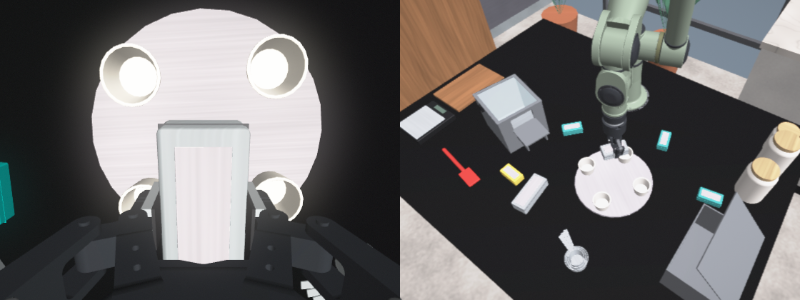

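The tin is held square (width 44.9 mm, load −2.8 N). Now I turn it to the mouth's direction and carry it over.

Request:
jog_arm(
  deltas=[
    [0, 0, 9.7, 0, 0, 0, 1],
    [0, 0, 9.7, 0, 0, 0, 1],
    [0, 0, 9.7, 0, 0, 0, 1],
    [0, 0, 9.7, 0, 0, 0, 1],
    [0, 0, 9.7, 0, 0, 0, 1],
    [0, 0, 9.7, 0, 0, 0, 1],
    [0, 0, 9.7, 0, 0, 0, 1],
    [0, 0, 0, 0, 0, 0, 1],
  ],
)

```text
clock: 8.35
tcp_pos: [458.3, 240.0, 212.9]
ee_rot: [-0.0, 0.789, 0.615, -0.001]
force: [0.7, -0.6, -1.9]
grip_width: 45.2
```

Request:
jog_arm(
  deltas=[
    [0, 0, 0, -3, 1, 0, 1],
    [0, 0, 0, -5.5, 2.3, 0, 1],
    [0, 0, 0, -5.5, 2.3, 0, 1],
    [0, 0, 0, -5.5, 2.3, 0, 1],
    [0, 0, 0, -5.5, 2.3, 0, 1],
    [0, 0, 0, -4, 2, 0, 1],
    [0, 0, 0, -3, 1.5, 0, 1],
    [0, 0, 0, -2, 0.5, 0, 1],
  ],
)

```text
clock: 9.35
tcp_pos: [513.2, -125.7, 213.5]
ee_rot: [-0.0, 0.789, 0.615, -0.0]
force: [0.5, 0.3, -2.2]
grip_width: 45.4
```

```bash
python3 - <<'E'
from st import *
import cv2
s,M=st()
for n in ["wrist","top"]:
    r=get_image(n); np.savez(n+"4.npz",**r); cv2.imwrite(f"pics/{n}4.png",r["img"][:,:,::-1])
to(M,s,[512,-131.5,126])
E
```

```text
t 9.35 tcp [ 513.2 -125.7  213.5] j [-0.38  0.3  -0.28  0.99  0.    1.44] F [ 0.5  0.3 -2.2] w 45.4
x [0.245 0.97  0.   ] yaw y -14.2 z [-0.001  0.001 -1.   ]
tool delta cm [-0.6   0.04  8.75]
```

View pics/wrist4.png

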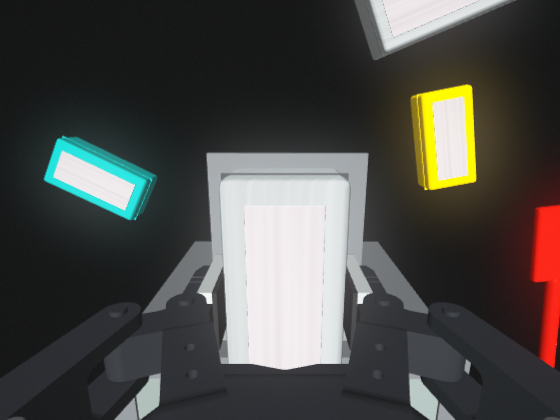

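View pics/top4.png

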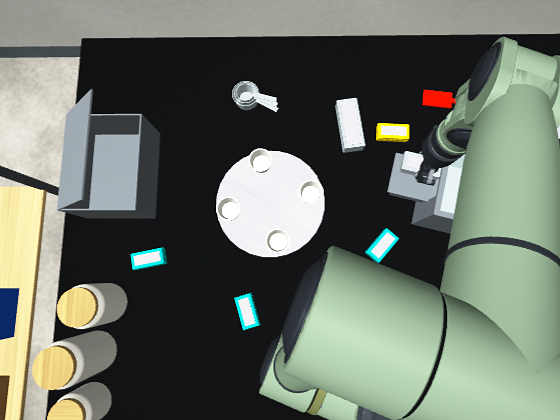

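In the wrist view the sill's outer edge runs from (208,153) to (368,153), level and about centred on the tin (220–350). I'll compute its position.

```bash
python3 - <<'E'
from st import *
r=np.load("wrist4.npz");K,T=r["K"],r["T"]
s,M=st()
for u,z in [((208,153),120),((368,153),120)]:
    d=T[:3,:3]@np.linalg.inv(K)@np.array([*u,1.]);o=T[:3,3];p=o+d*(z-o[2])/d[2];print(p.round(1),"tool",(M.T@(p-s["tcp_pos"])).round(1))
E
```

```text
t 9.45 tcp [ 512.9 -125.6  213.6] j [-0.38  0.3  -0.28  0.99 -0.    1.44] F [-0.1  0.1 -2.5] w 45.3
x [ 0.246  0.969 -0.   ] yaw y -14.3 z [-0.001  0.    -1.   ]
[475.9 -71.8 120. ] tool [ 43.1 -48.9  93.7]
[581.7 -98.4 120. ] tool [43.3 60.1 93.5]
```

Request:
jog_arm(
  deltas=[
    [0, 0, 0, -0.4, 0.2, 1, 1],
    [0, 0, 0, -0.3, 0.1, 2, 1],
    [0, 0, 0, 0, 0, 2, 1],
    [0, 0, 0, 0, 0, 1.5, 1],
    [0, 0, 0, 0, 0, 1, 1],
    [0, 0, 0, 0, 0, 0.6, 1],
    [0, 0, 0, 0, 0, 0.5, 1],
    [0, 0, 0, 0, 0, 0.1, 1],
  ],
)

```text
clock: 10.45
tcp_pos: [514.6, -131.7, 127.3]
ee_rot: [0.0, 0.789, 0.614, 0.0]
force: [1.1, 0.3, -1.7]
grip_width: 45.2
```

```bash
python3 - <<'E'
from st import *
import cv2
s,M=st()
for n in ["wrist","scene"]:
    r=get_image(n); np.savez(n+"5.npz",**r); cv2.imwrite(f"pics/{n}5.png",r["img"][:,:,::-1])
a=r["img"][95:265,70:250]; cv2.imwrite("pics/scene5.png",cv2.resize(a[:,:,::-1],None,fx=3,fy=3))
E
```

```text
t 10.45 tcp [ 514.6 -131.7  127.3] j [-0.39  0.39 -0.39  0.79  0.    1.43] F [ 1.1  0.3 -1.7] w 45.2
x [ 0.245  0.969 -0.   ] yaw y -14.2 z [ 0. -0. -1.]
```

View pics/wrist5.png

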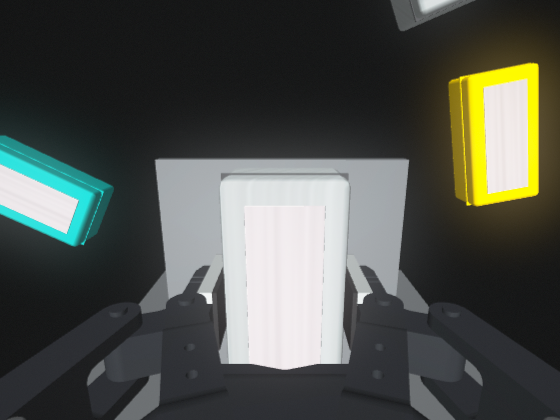

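View pics/scene5.png

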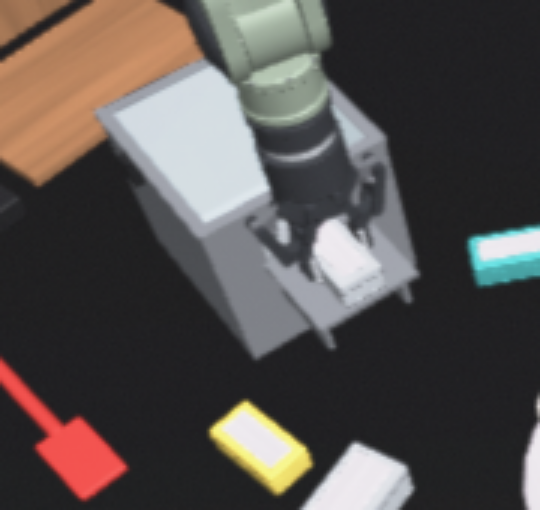

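It is centred over the sill. I set it down, release and rise.

Request:
jog_arm(
  deltas=[
    [0, 0, 0, 0, 0, 0.2, 1],
    [0, 0, 0, 0, 0, 0, 1],
    [0, 0, 0, 0, 0, 0, 0.2],
    [0, 0, 0, 0, 0, 0, -0.3],
    [0, 0, 0, 0, 0, 0, -0.6],
    [0, 0, 0, 0, 0, 0, -0.7],
    [0, 0, 0, 0, 0, 0, -0.7],
    [0, 0, 0, 0, 0, 0, -0.7],
  ],
)

```text
clock: 11.55
tcp_pos: [514.5, -131.7, 125.3]
ee_rot: [0.0, 0.789, 0.614, -0.0]
force: [0.5, 0.2, 0.3]
grip_width: 72.7
```

Request:
jog_arm(
  deltas=[
    [0, 0, 0, 0, 0, -1, -0.7],
    [0, 0, 0, 0, 0, -2, -0.7],
    [0, 0, 0, 0, 0, -3, -0.7],
    [0, 0, 0, 0, 0, -3, -0.7],
    [0, 0, 0, 0, 0, 0, 0],
    [0, 0, 0, 0, 0, 0, 1],
    [0, 0, 0, 0, 0, 0, 1],
    [0, 0, 0, 0, 0, 0, 1],
  ],
)

```text
clock: 12.55
tcp_pos: [514.0, -131.5, 214.4]
ee_rot: [-0.001, 0.789, 0.614, -0.0]
force: [0.3, -0.1, 0.7]
grip_width: 0.7
```

```bash
python3 - <<'E'
from st import *
import cv2
s,M=st()
for n in ["wrist","scene"]:
    r=get_image(n); np.savez(n+"6.npz",**r); cv2.imwrite(f"pics/{n}6.png",r["img"][:,:,::-1])
a=r["img"][95:265,70:250]; cv2.imwrite("pics/scene6.png",cv2.resize(a[:,:,::-1],None,fx=3,fy=3))
E
```

```text
t 12.55 tcp [ 514.  -131.5  214.4] j [-0.39  0.3  -0.27  1.   -0.    1.43] F [ 0.3 -0.1  0.7] w 0.7
x [0.245 0.969 0.   ] yaw y -14.2 z [-0.002  0.001 -1.   ]
```

View pics/wrist6.png

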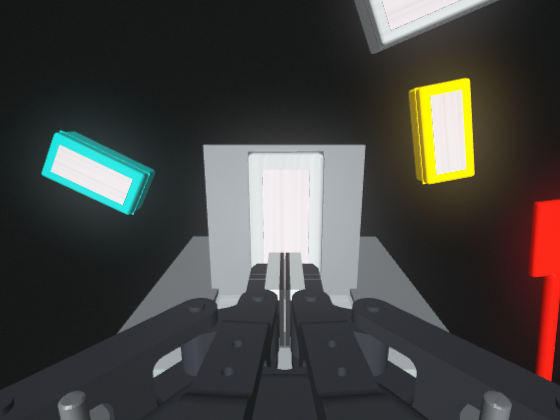

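View pics/scene6.png

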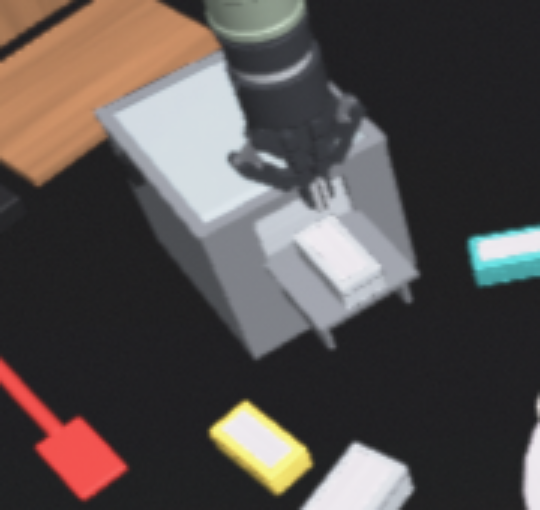

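The tin stands squarely on the sill in both views: wrist columns 249–323 on a sill of 205–365. I back off, then tilt the closed fingers towards the mouth.

Request:
jog_arm(
  deltas=[
    [0, 0, 0, 3, 0, 0, 1],
    [0, 0, 0, 4, 0, 0, 1],
    [0, 0, 0, 3, 0, 0, 1],
    [0, -10, 0, 0, 0, 0, 1],
    [0, -10, 0, 0, 0, 0, 1],
    [0, -10, 0, 0, 0, 0, 1],
    [0, -10, 0, 0, 0, 0, 1],
    [0, 0, 0, 0, 0, 0, 1],
  ],
)

```text
clock: 13.65
tcp_pos: [538.4, -32.6, 212.0]
ee_rot: [0.209, 0.74, 0.579, -0.272]
force: [-0.6, -0.2, -0.3]
grip_width: 0.1
```

```bash
python3 - <<'E'
from st import *
import cv2
s,M=st()
b=get_image("scene")["img"]
cv2.imwrite("pics/s7.png",cv2.resize(b[60:270,60:340][:,:,::-1],None,fx=2.5,fy=2.5))
u=np.array([-.245,-.969,0]);m=np.array([500,-187.5,120])
print("mouth frame",(s["tcp_pos"]-m)@u,(s["tcp_pos"]-m)@np.array([.969,-.245,0]))
to(M,s,m-150*u+[0,0,13]);to(M,s,m-120*u+[0,0,13]); print(M.T@u)
E
```

```text
t 13.65 tcp [538.4 -32.6 212. ] j [ 0.14  0.57 -0.06  1.25 -0.64  2.05] F [-0.6 -0.2 -0.3] w 0.1
x [ 0.181  0.744 -0.644] yaw y -14.0 z [-0.16  -0.623 -0.765]
mouth frame -159.51381094508827 -0.7105896304846945
tool delta cm [4.35 0.12 6.67]
tool delta cm [2.05 0.11 8.6 ]
[-0.76489511 -0.00358194  0.64335732]
```

View pics/s7.png

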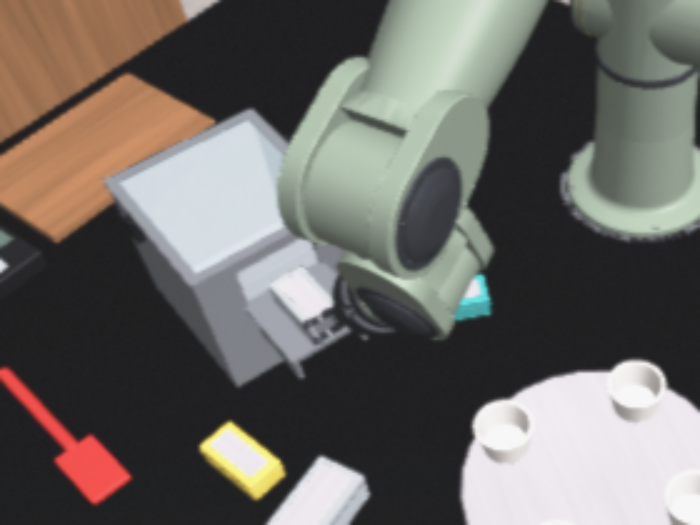

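Request:
jog_arm(
  deltas=[
    [0, 0, 0, 0.7, 0, 0.9, 1],
    [0, 0, 0, 1, 0, 1.4, 1],
    [0, 0, 0, 1, 0, 1.4, 1],
    [0, 0, 0, 0.9, 0, 1.2, 1],
    [0, 0, 0, 0.7, 0.1, 0.9, 1],
    [0, 0, 0, 0.4, 0, 0.5, 1],
    [0, 0, 0, 0, 0, 0, 1],
    [0, 0, 0, 0, 0, 0, 1],
  ],
)

```text
clock: 14.7
tcp_pos: [539.2, -39.3, 137.2]
ee_rot: [0.21, 0.742, 0.577, -0.27]
force: [0.2, 0.7, 0.3]
grip_width: 0.1
```

```bash
cat > mf.py <<'E'
from st import *
import cv2,sys
s,M=st()
u=np.array([-.245,-.969,0]);m=np.array([500,-187.5,120])
print("mouth frame",(s["tcp_pos"]-m)@u,(s["tcp_pos"]-m)@np.array([.969,-.245,0]),s["tcp_pos"][2]-120)
a=get_image("wrist")["img"];b=get_image("scene")["img"][60:270,60:340]
cv2.imwrite(f"pics/{sys.argv[1]}.png",cv2.resize(np.hstack([a,cv2.resize(b,(560,420))])[:,:,::-1],(800,300)))
to(M,s,m-120*u+[0,0,13])
E
python3 mf.py p1
```

```text
t 14.7 tcp [539.2 -39.3 137.2] j [ 0.13  0.64 -0.15  1.08 -0.64  2.05] F [0.2 0.7 0.3] w 0.1
x [ 0.188  0.743 -0.643] yaw y -14.2 z [-0.157 -0.623 -0.766]
mouth frame -153.26441755364473 1.6926538926028303 17.16108466677423
tool delta cm [-2.29 -0.17  2.47]
```

View pics/p1.png

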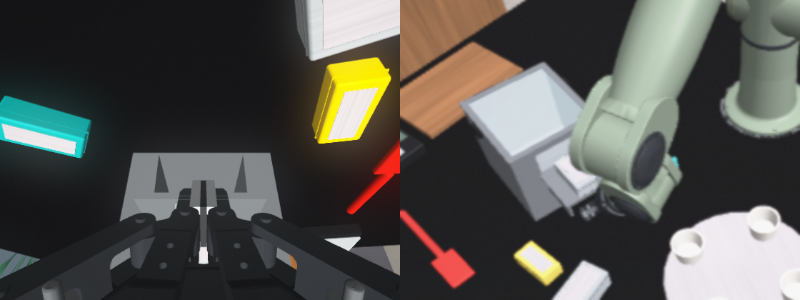

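```bash
python3 - <<'E'
from st import *
r=get_image("wrist");K,T=r["K"],r["T"];print(T[:3,3].round(0))
u=np.array([-.245,-.969,0]);l=np.array([.969,-.245,0]);m=np.array([500,-187.5,120])
def pr(a,b,c):
    p=m+a*u+b*l+np.array([0,0,c]); q=K@(T[:3,:3].T@(p-T[:3,3]));return (q[:2]/q[2]*400/560).round(0)
for n,p in dict(sillL=(-107,-55,0),sillR=(-107,55,0),wallbL=(0,-100,-120),wallbR=(0,100,-120),tinrearTopL=(-102,-23,32),tinTopR=(-102,23,32)).items(): print(n,pr(*p))
E
```

```text
[577.  98. 205.]
sillL [131. 198.]
sillR [264. 197.]
wallbL [132. 152.]
wallbR [268. 152.]
tinrearTopL [167. 239.]
tinTopR [227. 239.]
```

The projected tote wall and sill match the wrist picture, so the fingers are aligned. Now I start the push.

Request:
jog_arm(
  deltas=[
    [0, 0, 0, -1.2, 0, 1.3, 1],
    [0, 0, 0, -1.2, -0.1, 1.3, 1],
    [0, 0, 0, -0.77, 0, 0.64, 1],
    [0, 0, 0, -0.77, 0, 0.64, 1],
    [0, 0, 0, -0.77, 0, 0.64, 1],
    [0, 0, 0, -0.77, 0, 0.64, 1],
    [0, 0, 0, -0.77, 0, 0.64, 1],
    [0, 0, 0, -0.77, 0, 0.64, 1],
  ],
)

```text
clock: 15.85
tcp_pos: [514.5, -131.9, 132.6]
ee_rot: [0.21, 0.742, 0.577, -0.27]
force: [0.8, 2.0, 0.8]
grip_width: -0.2
```

```bash
python3 mf.py p2
```

```text
t 15.85 tcp [ 514.5 -131.9  132.6] j [-0.03  0.55 -0.31  0.88 -0.68  1.85] F [0.8 2.  0.8] w -0.2
x [ 0.188  0.743 -0.643] yaw y -14.2 z [-0.158 -0.623 -0.766]
mouth frame -57.39636559434788 0.4088591211215756 12.649328999186338
tool delta cm [ 4.77 -0.04 -4.04]
```

View pics/p2.png

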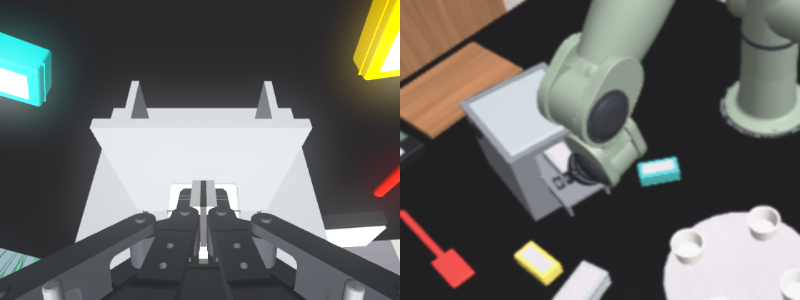

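The tin is sliding straight with about 2 N on the tool. I continue.

Request:
jog_arm(
  deltas=[
    [0, 0, 0, -0.6, 0, 0.51, 1],
    [0, 0, 0, -0.6, 0, 0.51, 1],
    [0, 0, 0, -0.6, 0, 0.51, 1],
    [0, 0, 0, -0.6, 0, 0.51, 1],
    [0, 0, 0, -0.6, 0, 0.51, 1],
    [0, 0, 0, -0.6, 0, 0.51, 1],
    [0, 0, 0, 0, 0, 0, 1],
    [0, 0, 0, 0, 0, 0, 1],
  ],
)

```text
clock: 16.95
tcp_pos: [503.0, -177.2, 132.3]
ee_rot: [0.21, 0.742, 0.577, -0.27]
force: [0.2, -0.2, -0.0]
grip_width: -0.4
```

```bash
python3 mf.py p3
```

```text
t 16.95 tcp [ 503.  -177.2  132.3] j [-0.11  0.52 -0.37  0.79 -0.69  1.75] F [ 0.2 -0.2 -0. ] w -0.4
x [ 0.188  0.743 -0.643] yaw y -14.2 z [-0.158 -0.623 -0.766]
mouth frame -10.751432940751338 0.3547651566778785 12.296374264622756
tool delta cm [ 8.32 -0.04 -7.07]
```

View pics/p3.png

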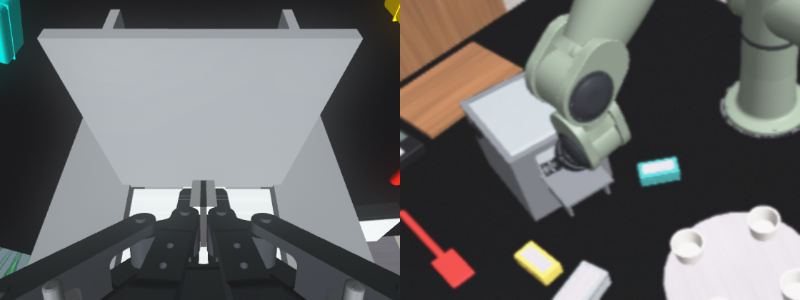

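The force has dropped to zero and no tin shows at the mouth at about (200,190). I retreat and look.

Request:
jog_arm(
  deltas=[
    [0, 0, 0, 1.5, 0, -1.3, 1],
    [0, 0, 0, 2.3, 0, -1.9, 1],
    [0, 0, 0, 3, 0, -2.5, 1],
    [0, 0, 0, 3, 0, -2.5, 1],
    [0, 0, 0, 0, 0, -3, 1],
    [0, 0, 0, 0, 0, -4, 1],
    [0, 0, 0, 0, 0, -4, 1],
    [0, 0, 0, 0, 0, 0, 1],
  ],
)

```text
clock: 18.05
tcp_pos: [553.6, 17.3, 218.3]
ee_rot: [0.211, 0.741, 0.578, -0.268]
force: [-0.2, -0.1, -0.7]
grip_width: -0.1
```

```bash
python3 - <<'E'
from st import *
import cv2
st()
I={n:get_image(n)["img"] for n in ["scene","top","wrist"]}
z=lambda a,r,c:cv2.resize(a[r[0]:r[1],c[0]:c[1]],(400,400),interpolation=cv2.INTER_CUBIC)
cv2.imwrite("pics/e1.png",np.hstack([z(I["scene"],(95,235),(80,220)),z(I["top"],(120,250),(390,550))])[:,:,::-1])
cv2.imwrite("pics/e2.png",I["wrist"][:,:,::-1])
E
```

```text
t 18.05 tcp [553.6  17.3 218.3] j [ 0.22  0.62  0.04  1.35 -0.61  2.14] F [-0.2 -0.1 -0.7] w -0.1
x [ 0.189  0.744 -0.641] yaw y -14.0 z [-0.152 -0.623 -0.767]
```

View pics/e1.png

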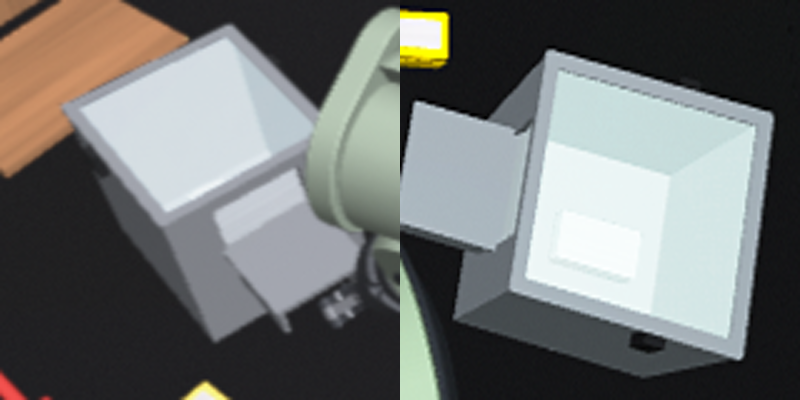

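View pics/e2.png

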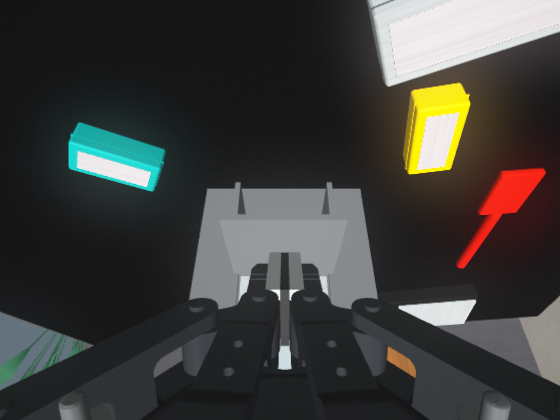

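The top view shows the tin lying on the tote floor, at crop position (597,243). The scene view shows the flap panel hanging shut, the same as at the start. One last check compares the long tin and ramekins with the first picture.

```bash
python3 - <<'E'
from st import *
import cv2
a=np.load("top0.npz")["img"].astype(int);b=get_image("top")["img"].astype(int)
s0=np.load("scene0.npz")["img"].astype(int);s1=get_image("scene")["img"].astype(int)
d=abs(a-b).max(2)
print("long",(d[90:157,330:370]>40).sum(),"yellow",(d[118:145,374:412]>40).sum(),"platter",(d[145:260,212:330]>40).sum(), "flap scene",(abs(s0-s1).max(2)[152:185,152:190]>40).sum())
st()
E
```

```text
long 1045 yellow 0 platter 9157 flap scene 11
t 18.3 tcp [550.9  14.6 215.3] j [ 0.21  0.62  0.04  1.34 -0.61  2.14] F [-0.3 -0.3  0. ] w 0.0
x [ 0.187  0.742 -0.643] yaw y -14.3 z [-0.16  -0.623 -0.765]
```

The arm hides those areas, so I move it aside and compare again.

Request:
jog_arm(
  deltas=[
    [0, 0, 0, -1.2, 0, -1.5, 1],
    [0, 0, 0, -1.2, -2, -1.5, 1],
    [0, 0, 0, -1.2, -3.5, -1, 1],
    [0, 0, 0, -1.2, -3.5, 0, 1],
    [0, 0, 0, -1, -3.5, 0, 1],
    [0, 0, 0, 0, -2.5, 0, 1],
    [0, 0, 0, 0, 0, 0, 1],
    [0, 0, 0, 0, 0, 0, 1],
  ],
)

```text
clock: 19.3
tcp_pos: [402.2, 33.5, 284.0]
ee_rot: [0.21, 0.742, 0.577, -0.27]
force: [0.4, -0.1, -0.3]
grip_width: -0.0
```

```bash
python3 - <<'E'
from st import *
import cv2
a=np.load("top0.npz")["img"].astype(int);t=get_image("top")["img"];b=t.astype(int)
s0=np.load("scene0.npz")["img"].astype(int);sc=get_image("scene")["img"];s1=sc.astype(int)
d=abs(a-b).max(2)
print("long",(d[90:157,330:370]>40).sum(),"yellow",(d[118:145,374:412]>40).sum(), "flap scene",(abs(s0-s1).max(2)[152:185,152:190]>40).sum())
st(); cv2.imwrite("pics/f.png",cv2.resize(np.hstack([t,sc])[:,:,::-1],(800,300)))
E
```

```text
long 0 yellow 0 flap scene 0
t 19.4 tcp [402.4  33.6 284. ] j [ 0.31  0.35 -0.24  1.41 -0.58  2.26] F [ 0.5 -0.   0.1] w -0.1
x [ 0.189  0.742 -0.643] yaw y -14.3 z [-0.158 -0.623 -0.766]
```

View pics/f.png

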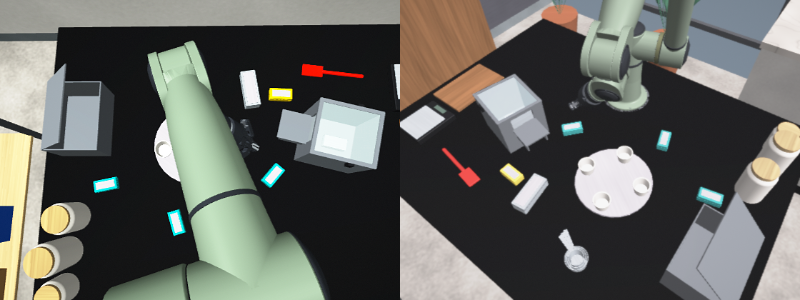

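The pictures show the tin inside the tote, the flap shut as at the start, the long tin unmoved, and all four ramekins on the platter. I'm handing the job in.

```bash
python3 -c "
from cell import *
print(close_job())"
```

```text
the job is handed in; nothing more can be done
None
```

The small tin is in the grey tote. I gripped it across its width, set it lengthwise on the sill, and pushed it through the flap with closed, tilted fingers. I handed the job in at about 19.4 s of the 54 s allowed.

**Last checks:**
- **Tin:** the top view shows it lying on the tote floor.
- **Flap:** the flap area is unchanged from the first picture, so it has swung shut.
- **Long tin and yellow look-alike:** both are unchanged from the first picture.
- **Ramekins:** all four are on the platter and the turntable looks undisturbed. I saw this only in the scene view, because the arm partly hid the platter from above.
- **Forces:** the largest tool force in any reading was about 6 N, and it was near zero at hand-in with the arm clear of everything.

One earlier comparison, of the long tin and platter, showed large differences. The arm was blocking the view, and after I moved it aside the long tin matched exactly. The platter was not compared again.

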